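# Reload the stepped label spindle

## Task

Reload the label spindle: first take every spent cardboard core off it and leave the cores in the grey tray, then stack the label rolls that are there, largest first and smallest last, each flat and fully down on its own step, then the pressure plate with its hub up. Last, draw the locking cap straight up out of its light white stand, without tipping or dragging the stand, and plug it fully into the top of the spindle. Leave the other things on the desk where they are.

Things in the scene. Friction and masses are not known exactly. Their poses are not given: they have to be found in the camera images.
- spindle: fixed upright stepped aluminium spindle on a round grey foot 110 mm wide, 10 mm high; 75 mm high over all. Steps: 44 mm diameter from z 10 to 36, 34 mm from 36 to 52, 24 mm from 52 to 69, neck 16 mm from 69 to 75, edges chamfered 1 to 2 mm; an open 12 mm hole runs down the axis from z 75 to z 52. Origin at the centre of the foot's underside, z up
- seat_large (a point): on the spindle axis, at the foot's upper face (z 10 mm), where the underside of the large roll (or large core) rests
- seat_medium (a point): on the spindle axis at the first shoulder (z 36 mm), where the medium roll (or small core) rests
- seat_small (a point): on the spindle axis at the second shoulder (z 52 mm), where the small roll rests
- seat_plate (a point): on the spindle axis at the third shoulder (z 69 mm), where the pressure plate rests
- spindle_top (a point): on the spindle axis at its very top (z 75 mm), mouth of the 12 mm hole
- roll_large: white label roll lying flat on the desk, outer diameter 68 mm, bore 48 mm, 24 mm high; origin at the centre of its underside, z up its axis; may be absent
- roll_medium: white label roll lying flat, outer diameter 60 mm, bore 38 mm, 15 mm high; origin at the centre of its underside, z up its axis; may be absent
- roll_small: white label roll lying flat, outer diameter 52 mm, bore 28 mm, 16 mm high; origin at the centre of its underside, z up its axis; may be absent
- pressure_plate: grey plastic pressure plate lying flat with its hub up: disc 56 mm diameter, 6 mm thick, with a hub of 32 mm diameter, 18 mm high over all; through bore 20 mm; origin at the centre of its underside, z up its axis
- core_large: spent cardboard core (tube) 54 mm outer diameter, 48 mm bore, 36 mm high, at the start round the lowest step of the spindle, standing on the foot; origin at the centre of its underside, z up its axis; may be absent (at least one core is there)
- core_large_mid (a point): middle of the large core, 18 mm above its origin along its axis
- core_small: spent cardboard core (tube) 45 mm outer diameter, 38 mm bore, 32 mm high, at the start round the spindle standing on the first shoulder (z 36 mm); origin at the centre of its underside, z up its axis; may be absent
- core_small_mid (a point): middle of the small core, 16 mm above its origin along its axis
- tray: fixed open grey tray, 120 mm (its x) by 160 mm (its y) outside, 35 mm high, walls and floor about 4 mm; origin at the centre of its underside, z up
- cap_stand: light (50 g) free-standing white round stand, 46 mm diameter, 44 mm high, with a 12 mm hole down its axis that holds the locking cap; origin at the centre of its underside, z up
- cap: locking cap upright in the stand: steel stem 8.4 mm diameter, 33 mm long, rounded tip; above it a black flange 34 mm wide, 8 mm thick; above that a grip knob 20 mm diameter, 26 mm high (67 mm over all). Origin at the tip of the stem, z up; 11 mm above the desk in the stand; home on the spindle the flange rests on the plate's hub, 87 mm up, and the origin is at 54 mm
- calculator: desk calculator 156x108x28 mm behind the work on a 5 mm glass sheet, to be left alone; origin at the centre of its underside
- stapler: stapler 145x36x59 mm behind the work, to be left alone; origin at the centre of its underside
- tape_dispenser: green tape dispenser 150x38x86 mm behind the work on the 5 mm glass sheet, to be left alone; origin at the centre of its underside
There are look-alikes about, which are no part of the job. What is shaped like the core_large but purple is not meant.

How it is judged:
On the way, in this order (a step that is already met when the one before it is completed fails the run):
1. all spent cores off the spindle, lying in the tray and let go (x of core_large_mid in the frame of tray between -0.056 and 0.056 m and y of core_large_mid in the frame of tray between -0.076 and 0.076 m and z of each of core_large_mid, core_small_mid in the frame of tray below 0.045 m and contact force between each of core_large, core_small and the fingers below 0.1 N and x of core_small_mid in the frame of tray between -0.056 and 0.056 m and y of core_small_mid in the frame of tray between -0.076 and 0.076 m), for 0.2 s.
2. large roll fully down on the foot (horizontal distance between roll_large and seat_large below 0.005 m and z of roll_large in the frame of seat_large between -0.004 and 0.004 m and angle between roll_large's own z axis and vertical below 0.08 rad), for 0.2 s.
3. medium roll fully down on the first shoulder (horizontal distance between roll_medium and seat_medium below 0.005 m and z of roll_medium in the frame of seat_medium between -0.004 and 0.004 m and angle between roll_medium's own z axis and vertical below 0.08 rad), for 0.2 s.
4. small roll fully down on the second shoulder (horizontal distance between roll_small and seat_small below 0.005 m and z of roll_small in the frame of seat_small between -0.004 and 0.004 m and angle between roll_small's own z axis and vertical below 0.08 rad), for 0.2 s.
5. pressure plate, hub up, fully down on the third shoulder (horizontal distance between pressure_plate and seat_plate below 0.005 m and z of pressure_plate in the frame of seat_plate between -0.004 and 0.004 m and angle between pressure_plate's own z axis and vertical below 0.08 rad), for 0.2 s.
6. locking cap fully plugged into the spindle top (horizontal distance between cap and spindle_top below 0.005 m and z of cap in the frame of spindle_top below -0.017 m and angle between cap's own z axis and vertical below 0.08 rad), for 0.2 s.
At the end, for the whole second after the job is handed in: cores in the tray (middle within its walls, under 45 mm); rolls present and plate (hub up) level within 0.08 rad, within 5 mm of the spindle axis and 4 mm of their seats' heights; cap upright, stem tip 17 mm or more below the spindle top; cap stand upright; all at rest (all of step 1 and all of step 2 and all of step 3 and all of step 4 and all of step 5 and all of step 6 and angle between cap_stand's own z axis and vertical below 0.1 rad and linear speed of each of cap, core_large, core_small below 0.02 m/s); the robot touches nothing.
It fails at once if the cap stand tipped (over 0.2 rad) or was dragged more than 30 mm (angle between cap_stand's own z axis and vertical above 0.2 rad or distance of cap_stand from where it was at the start of the episode above 0.03 m).
It fails at once if the calculator was disturbed (moved more than 30 mm) (distance of calculator from where it was at the start of the episode above 0.03 m).
It fails at once if the stapler was disturbed (moved more than 30 mm) (distance of stapler from where it was at the start of the episode above 0.03 m).
It fails at once if the tape dispenser was disturbed (moved more than 30 mm) (distance of tape_dispenser from where it was at the start of the episode above 0.03 m).
Of core_large, core_small only 1 to 2 are there at a start; the rules pass over those that are not, and their reading is None.
Of roll_large, roll_medium, roll_small only 2 to 3 are there at a start; the rules pass over those that are not, and their reading is None.
At some moment in a run one of roll_large, roll_medium, roll_small, pressure_plate may be knocked a few centimetres aside while the robot is not near it.
It also fails if it takes over 210 s, if anything falls off the work surface, if the arm or the gripper's body presses on something with over 40 N, if the wrist force passes 120 N, or if a joint passes its speed limit or range.

## Robot

A 7-joint arm with a two-finger parallel gripper is mounted at the origin on a cart in front of the work surface, level with it; the furniture and walls round the work are solid. World frame = base frame: x ahead of the robot, y to its left, z up, the work surface at z = 0. Lengths are in m, angles in rad, forces in N, time in s.
With the tool pointing down it reaches from about 0.4 to 0.85 m from the base axis. Payload 10.4 kg.
Tool frame: the origin (TCP) lies at the very end of the fingers, on their centre line; the grasp point (between the pads) lies 19 mm behind it; z points along the fingers, y is the line along which they close (so a half turn about z gives the same grasp; the last joint's range is limited). The gripper opens to 85 mm and grips with 20 to 120 N. Pads are 22 mm wide; open, the fingers measure 114 mm over their backs; the gripper's body (76 mm by 85 mm) begins 54 mm behind the grasp point. The pads swing forward as they close: fully open they stand 13 mm farther back than shut.
Start: joints at [1.206, 0.332, -0.065, 1.46, 0.022, 1.35, -0.088], TCP at [0.21, -0.589, 0.231] pointing down, gripper open.
Joint ranges: [-2.6, 2.6], [-0.5, 2.12], [-1.47, 1.34], [0.16, 2.42], [-1.27, 4.41], [0.06, 2.06], [-2.6, 2.6]. Speed limits (rad/s): [2.22, 2.22, 2.79, 2.79, 3.14, 3.14, 3.14].

## Interface

Orientations are given as a unit quaternion [w, x, y, z].
In Python, from rig import ctrl gives the robot as it stands.
- The arm moves only by the shell command python3 -m inch 'ROWS' [FORCE]. ROWS is JSON, one flat list of numbers, 7 for each row, row after row: the finger opening in cm, from 0 to 8.54, then the shift along the world's x, y, z in cm, then the turn, a rotation vector about the world's x, y, z in units of 5 degrees (1.0 is 5 degrees). In form: [fingers, x, y, z, wx, wy, wz, fingers, x, y, z, wx, wy, wz, ...]. A call has exactly 10 rows; each row is the pose to reach, as a shift and turn from the pose commanded when the call began; what a row does not reach only later rows make up. A row lasts 1/12 s, in which the tool goes at most 41.7 mm and 7.16 degrees, less where a joint would pass 70% of its speed; a pose out of reach is approached as far as the arm can. A call with a gripper value outside its range is refused whole. The fingers move at their own pace and stop on an object; FORCE is the grip in N (left out, the last holds). Time passes only in rows, so rows that repeat a pose let the fingers close, or fill a call up. It gives the time, the measured TCP pose, the force, the opening and the grip force at its end, in the units of the state.
- ctrl.observe(): the state, without advancing time (a new reading comes with each control period).
- ctrl.camera(name): name is "side" or "top" or "wrist"; returns a dict with "img" (480x640x3 uint8, blue, green, red), "mtx" (3x3 intrinsics, pixels), "camera_from_world" (4x4, takes a point from world to camera coordinates). Camera axes: x right, y up, looking along -z (the intrinsics and any distortion apply to the point x, -y, -z); pixel columns grow to the right and rows downward; lengths in m; the calibration is good to about 2 mm. A picture is of the moment at which its call begins. There is no depth.
- ctrl.close_job(): hands the job in; it is judged then, once.
The state is a dict: "time": time; "qpos": joint angles; "joint_velocities": joint speeds; "joint_torque": joint torques, N m; "position": TCP position; "orientation": TCP orientation; "wrist_force": force on the tool from outside, world axes, zero at the start; "ft_torque": the same for the moment, N m; "finger_gap": finger opening in m; "gripper_force": force on a finger pad.
Only numpy, scipy, OpenCV 4.12 (cv2) and the standard library are available. Lean on these libraries where they do the work, as an engineer would, in place of code of your own. Each camera call takes 0.05 s, during which the arm holds its last target. There are 200 camera calls.

## Working session

There is one attempt and no reset: what is moved stays moved. The work goes in short steps, Python scripts to look and compute and a shell command to move; the robot and the scene stay as the last step left them, time stands still between calls to the robot, and variables do not carry over. Pictures are saved under pics/ and viewed, at most 15 in all, crops included, and the job is handed in when it is done.

```bash
ls; mkdir -p pics
python3 - <<'E'
from rig import ctrl
import cv2,numpy as np
for n in("top","side"):
    c=ctrl.camera(n);cv2.imwrite(f"pics/{n}0.png",c["img"]);print(n,c["mtx"].tolist(),np.round(c["camera_from_world"],3).tolist(),[k for k in c])
s=ctrl.observe();print(s)
E
```

```text
pics
top [[590.1272664182188, 0.0, 319.62010566669767], [0.0, 590.1272664182188, 236.51792753309834], [0.0, 0.0, 1.0]] [[0.024, -1.0, -0.0, -0.159], [0.978, 0.024, 0.208, -0.598], [-0.208, -0.005, 0.978, -1.176], [0.0, 0.0, 0.0, 1.0]] ['img', 'mtx', 'camera_from_world']
side [[546.0557958407807, 0.0, 325.78861798496166], [0.0, 546.0557958407807, 239.199078388469], [0.0, 0.0, 1.0]] [[-0.917, -0.398, 0.01, 0.463], [0.164, -0.353, 0.921, -0.216], [-0.363, 0.847, 0.389, -0.745], [0.0, 0.0, 0.0, 1.0]] ['img', 'mtx', 'camera_from_world']
{'time': 0.1, 'qpos': array([ 1.2063821 ,  0.33280573, -0.06469393,  1.46084573,  0.02155982,
        1.34992393, -0.08851114]), 'joint_velocities': array([ 0.00097329, -0.00201988, -0.00045243, -0.00268555,  0.00017735,
        0.00047324, -0.00172304]), 'joint_torque': array([ 1.67738974e-03, -6.26748419e+01,  4.94530855e-02, -3.92437077e+01,
        1.62657921e-02,  6.98138014e-03, -1.25354363e-04]), 'position': array([ 0.20938986, -0.5885198 ,  0.23060285]), 'orientation': array([-6.33440126e-04,  9.85431261e-01,  1.70072966e-01, -1.20419256e-04]), 'wrist_force': array([ 0.17461223, -0.52918566, -0.36123817]), 'ft_torque': array([-0.00392312,  0.00018113,  0.02451563]), 'gripper_force': 0.0, 'finger_gap': 0.08558604198573501}
```

View pics/top0.png

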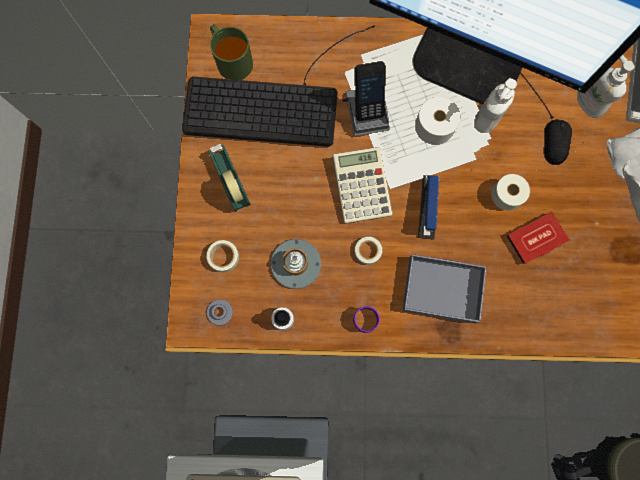

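View pics/side0.png

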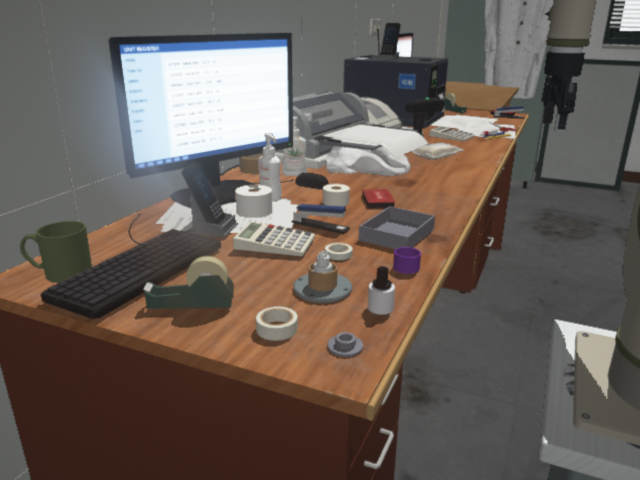

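The top view shows the spindle near (297,263), rolls at (222,256) and (368,250), the plate at (219,312), the cap and stand at (282,318), a purple decoy at (366,319) and the tray at (444,289). The side view shows a brown core on the spindle at (322,277). I'll zoom in and measure.

```bash
cat > h.py <<'E'
from rig import ctrl
import cv2,numpy as np
def cam(n):
    c=ctrl.camera(n);c["T"]=np.array(c["camera_from_world"]);c["K"]=np.array(c["mtx"]);return c
def ray(c,u,v):
    d=np.linalg.inv(c["K"])@[u,v,1];d=np.array([d[0],-d[1],-d[2]])
    R=c["T"][:3,:3];return -R.T@c["T"][:3,3],R.T@d
def onz(c,u,v,z):
    o,d=ray(c,u,v);return o+d*(z-o[2])/d[2]
def px(c,p):
    q=c["T"][:3,:3]@np.asarray(p,float)+c["T"][:3,3];q=c["K"]@[q[0],-q[1],-q[2]];return q[:2]/q[2]
def ctr(c,cnt,z):
    # contour points cast on plane z, circle by min enclosing circle + moments
    P=np.array([onz(c,*p,z)[:2] for p in cnt.reshape(-1,2)],np.float32)
    A=np.c_[2*P,np.ones(len(P))];s=np.linalg.lstsq(A,(P**2).sum(1),rcond=None)[0]
    return s[:2],np.sqrt(s[2]+s[0]**2+s[1]**2)
E
python3 - <<'E'
from h import *
t=cam("top");s=cam("side")
a=cv2.resize(t["img"][225:340,190:390],None,fx=4,fy=4,interpolation=cv2.INTER_CUBIC)
b=cv2.resize(s["img"][230:365,245:445],None,fx=4,fy=4,interpolation=cv2.INTER_CUBIC)
cv2.imwrite("pics/a.png",a);cv2.imwrite("pics/b.png",b[:, :])
hsv=cv2.cvtColor(t["img"],cv2.COLOR_BGR2HSV)
m=((hsv[...,1]<90)&(hsv[...,2]>60)).astype(np.uint8)
m[:230]=0;m[345:]=0;m[:,:180]=0;m[:,500:]=0
cs,h=cv2.findContours(m,cv2.RETR_CCOMP,cv2.CHAIN_APPROX_NONE)
for c,hh in zip(cs,h[0]):
    if cv2.contourArea(c)<60: continue
    M=cv2.moments(c);u,v=M["m10"]/M["m00"],M["m01"]/M["m00"]
    print(round(u),round(v),"hole" if hh[3]>=0 else "",cv2.contourArea(c),[(z,np.round(ctr(t,c,z/1e3)[0]*1e3).tolist(),round(ctr(t,c,z/1e3)[1]*2e3,1)) for z in(0,15,24)])
E
```

```text
282 318  392.5 [(0, [434.0, -68.0], np.float64(47.8)), (15, [433.0, -69.0], np.float64(47.3)), (24, [432.0, -70.0], np.float64(46.9))]
281 318 hole 209.0 [(0, [435.0, -67.0], np.float64(35.0)), (15, [434.0, -68.0], np.float64(34.6)), (24, [433.0, -68.0], np.float64(34.3))]
219 312  502.5 [(0, [444.0, 67.0], np.float64(54.3)), (15, [443.0, 65.0], np.float64(53.6)), (24, [442.0, 63.0], np.float64(53.2))]
219 311 hole 66.0 [(0, [445.0, 69.0], np.float64(19.9)), (15, [444.0, 66.0], np.float64(19.6)), (24, [443.0, 65.0], np.float64(19.5))]
445 288  4204.0 [(0, [508.0, -420.0], np.float64(163.3)), (15, [507.0, -416.0], np.float64(161.4)), (24, [505.0, -414.0], np.float64(160.3))]
464 279 hole 439.5 [(0, [500.0, -420.0], np.float64(156.4)), (15, [498.0, -417.0], np.float64(154.6)), (24, [497.0, -415.0], np.float64(153.5))]
295 261  326.0 [(0, [559.0, -91.0], np.float64(45.0)), (15, [556.0, -92.0], np.float64(44.4)), (24, [555.0, -92.0], np.float64(44.1))]
222 256  785.5 [(0, [567.0, 68.0], np.float64(70.0)), (15, [564.0, 66.0], np.float64(69.1)), (24, [563.0, 64.0], np.float64(68.6))]
222 255 hole 447.0 [(0, [568.0, 68.0], np.float64(51.8)), (15, [565.0, 65.0], np.float64(51.1)), (24, [563.0, 64.0], np.float64(50.8))]
295 263  1924.0 [(0, [554.0, -92.0], np.float64(108.9)), (15, [551.0, -93.0], np.float64(107.6)), (24, [550.0, -93.0], np.float64(106.9))]
295 261 hole 586.0 [(0, [558.0, -91.0], np.float64(60.3)), (15, [556.0, -91.0], np.float64(59.6)), (24, [554.0, -92.0], np.float64(59.1))]
368 250  569.5 [(0, [587.0, -251.0], np.float64(59.7)), (15, [584.0, -250.0], np.float64(59.0)), (24, [583.0, -249.0], np.float64(58.6))]
368 249 hole 317.5 [(0, [588.0, -251.0], np.float64(43.2)), (15, [585.0, -250.0], np.float64(42.7)), (24, [583.0, -249.0], np.float64(42.4))]
```

View pics/a.png

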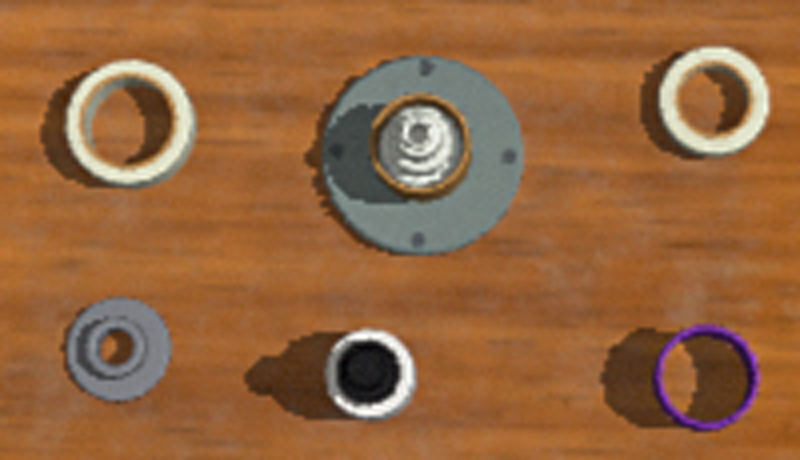

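View pics/b.png

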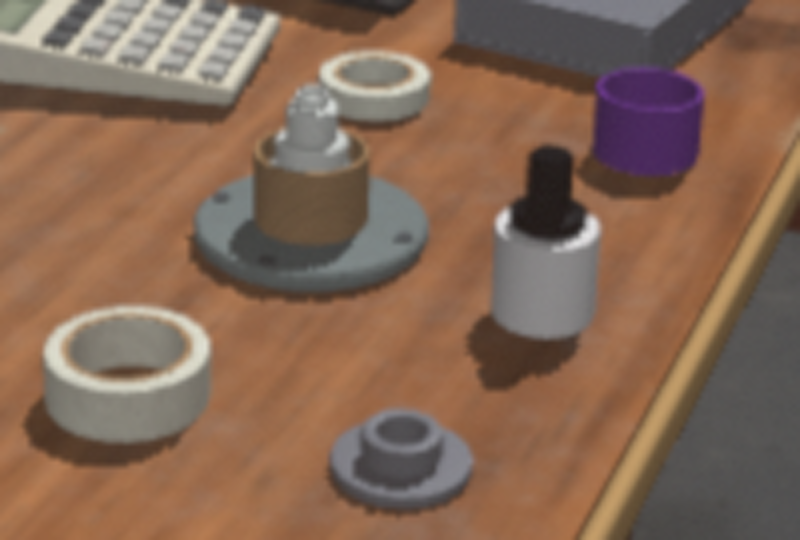

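Present: the large core on the spindle, the large roll at about (563,64) mm, the medium roll at about (584,-250), the plate at (444,66) and the cap and stand at (433,-69). There is no small roll or small core. I'll move over the spindle and turn the closing line to world y.

```bash
python3 -m inch '[8.5,34.3,49.6,0,0,0,-3.92,8.5,34.3,49.6,0,0,0,-3.92,8.5,34.3,49.6,0,0,0,-3.92,8.5,34.3,49.6,0,0,0,-3.92,8.5,34.3,49.6,0,0,0,-3.92,8.5,34.3,49.6,0,0,0,-3.92,8.5,34.3,49.6,0,0,0,-3.92,8.5,34.3,49.6,0,0,0,-3.92,8.5,34.3,49.6,0,0,0,-3.92,8.5,34.3,49.6,0,0,0,-3.92]' 40
```

```text
time: 1.03
position: [0.4466, -0.2452, 0.2315]
orientation: [0.0, 1.0, -0.0, 0.0]
wrist_force: [0.7, -0.6, -0.1]
finger_gap: 0.0851
gripper_force: 0.0
```

```bash
python3 -m inch '[8.5,10.5,15.3,-3,0,0,0,8.5,10.5,15.3,-3,0,0,0,8.5,10.5,15.3,-3,0,0,0,8.5,10.5,15.3,-3,0,0,0,8.5,10.5,15.3,-3,0,0,0,8.5,10.5,15.3,-3,0,0,0,8.5,10.5,15.3,-3,0,0,0,8.5,10.5,15.3,-3,0,0,0,8.5,10.5,15.3,-3,0,0,0,8.5,10.5,15.3,-3,0,0,0]'
python3 - <<'E'
from h import *
w=cam("wrist");cv2.imwrite("pics/w1.png",w["img"]);print(ctrl.observe()["position"], [px(w,(.552,-.0925,z)).round(1).tolist() for z in (.01,.046,.075)])
E
```

```text
time: 1.87
position: [0.5505, -0.0955, 0.2016]
orientation: [0.0, 1.0, -0.001, 0.0]
wrist_force: [0.2, 0.5, -0.5]
finger_gap: 0.0852
gripper_force: 0.0
[ 0.55056059 -0.09535474  0.20158954] [[318.7, 210.4], [318.4, 219.2], [318.2, 227.8]]
```

View pics/w1.png

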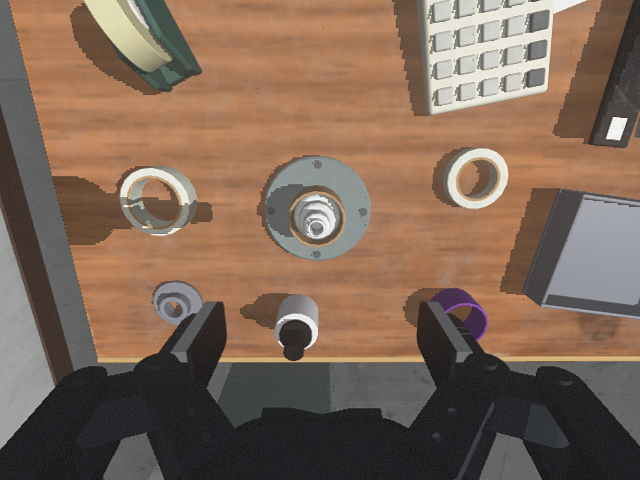

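The wrist view sees everything: foot at (317,207), large roll at (158,201), medium roll at (475,178), plate at (178,303). I'll cast each silhouette's centroid onto its mid-height plane in both cameras.

```bash
cat >> h.py <<'E'
REF=dict(foot=(.552,-.0925,.005,.055),large=(.563,.064,.012,.034),medium=(.584,-.250,.0075,.030),plate=(.444,.066,.003,.028),stand=(.433,-.069,.022,.023))
def sil(c,x,y,z,r,grow=1.5):
    img=c["img"];hsv=cv2.cvtColor(img,cv2.COLOR_BGR2HSV);u,v=px(c,(x,y,z))
    R=np.linalg.norm(px(c,(x,y+r,z))-[u,v])
    m=(((hsv[...,1]<95)&(hsv[...,2]>70))|((hsv[...,0]>35)&(hsv[...,0]<170)&(hsv[...,2]>40))).astype(np.uint8)
    k=np.zeros_like(m);cv2.circle(k,(int(u),int(v)),int(R*grow),1,-1);m&=k
    m=cv2.morphologyEx(m,cv2.MORPH_OPEN,np.ones((3,3),np.uint8))
    cs,_=cv2.findContours(m,cv2.RETR_EXTERNAL,cv2.CHAIN_APPROX_NONE)
    cs=[q for q in cs if cv2.contourArea(q)>20]
    h=cv2.convexHull(max(cs,key=cv2.contourArea));M=cv2.moments(h)
    p=onz(c,M["m10"]/M["m00"],M["m01"]/M["m00"],z)
    return (p[:2]*1e3).round(1).tolist(),round(np.sqrt(M["m00"]/np.pi)/R,2)
def allm(cams=("top","wrist"),names=REF,at={}):
    for n in cams:
        c=cam(n)
        for k in names:
            try:
                q=list(REF[k]);q[:2]=at.get(k,q[:2]);print(n,k,*sil(c,*q))
            except Exception as e: print(n,k,"none")
    print("tcp",ctrl.observe()["position"].round(4))
E
python3 -c "
from h import *
allm()
c=cam('top');h=cv2.cvtColor(c['img'],cv2.COLOR_BGR2HSV);m=((h[...,1]<95)&(h[...,2]>40)).astype(np.uint8);m[:250]=0;m[325:]=0;m[:,:398]=0;m[:,492:]=0
q=max(cv2.findContours(m,0,1)[0],key=cv2.contourArea);b=cv2.boxPoints(cv2.minAreaRect(q));print([onz(c,*p,.035)[:2].round(3).tolist() for p in b])"
```

```text
top foot [554.2, -83.3] 1.36
top large [565.6, 56.7] 1.18
top medium [585.9, -250.2] 0.99
top plate [443.8, 60.8] 1.1
top stand [434.7, -67.2] 1.42
wrist foot [553.5, -90.5] 1.0
wrist large [563.5, 69.3] 1.09
wrist medium [584.5, -248.8] 1.06
wrist plate [438.0, 65.0] 1.11
wrist stand [431.1, -68.2] 1.17
tcp [ 0.5507 -0.0949  0.2016]
[[0.452, -0.317], [0.575, -0.338], [0.552, -0.505], [0.43, -0.482]]
```

```bash
python3 -m inch '[8.5,0.2,0.3,-4,0,0,0,8.5,0.2,0.3,-8,0,0,0,8.5,0.2,0.3,-12,0,0,0,8.5,0.2,0.3,-15,0,0,0,8.5,0.2,0.3,-17,0,0,0,8.5,0.2,0.3,-18,0,0,0,8.5,0.2,0.3,-18.4,0,0,0,8.5,0.2,0.3,-18.4,0,0,0,8.5,0.2,0.3,-18.4,0,0,0,8.5,0.2,0.3,-18.4,0,0,0]' 20; python3 -m inch '[4,0,0,0,0,0,0,4,0,0,0,0,0,0,4,0,0,0,0,0,0,4,0,0,0,0,0,0,4,0,0,0,0,0,0,4,0,0,0,0,0,0,4,0,0,0,0,0,0,4,0,0,0,0,0,0,4,0,0,0,0,0,0,4,0,0,0,0,0,0]' 20
```

```text
time: 2.9
position: [0.554, -0.0913, 0.019]
orientation: [0.0, 1.0, -0.0, 0.001]
wrist_force: [0.5, -0.7, 0.0]
finger_gap: 0.085
gripper_force: 0.0
time: 3.73
position: [0.5534, -0.0912, 0.0182]
orientation: [0.0, 1.0, -0.0, 0.001]
wrist_force: [-2.0, -0.0, 6.0]
finger_gap: 0.0536
gripper_force: 20.3
```

```bash
python3 -m inch '[4,0,0,2,0,0,0,4,0,0,5,0,0,0,4,0,0,8,0,0,0,4,0,0,11,0,0,0,4,0,-2,13,0,0,0,4,-1,-6,13,0,0,0,4,-2,-10,13,0,0,0,4,-3,-14,13,0,0,0,4,-4,-18,13,0,0,0,4,-5.1,-22,13,0,0,0]' 25; python3 -m inch '[4,0,-4,0,0,0,0,4,0,-8,0,0,0,0,4,0,-10,-4,0,0,0,4,0,-10,-8,0,0,0,4,0,-10,-11,0,0,0,4,0,-10,-12.5,0,0,0,4,0,-10,-13.3,0,0,0,4,0,-10,-13.3,0,0,0,4,0,-10,-13.3,0,0,0,4,0,-10,-13.3,0,0,0]'
```

```text
time: 4.57
position: [0.5012, -0.3129, 0.1478]
orientation: [0.0, 1.0, -0.0, 0.0]
wrist_force: [0.9, 0.4, -0.2]
finger_gap: 0.0539
gripper_force: 27.1
time: 5.4
position: [0.5026, -0.4115, 0.0155]
orientation: [0.001, 1.0, -0.0, 0.001]
wrist_force: [0.6, 0.7, 0.4]
finger_gap: 0.0537
gripper_force: 26.9
```

```bash
python3 -m inch '[4,0,0,-0.3,0,0,0,4,0,0,-0.3,0,0,0,8.5,0,0,-0.3,0,0,0,8.5,0,0,-0.3,0,0,0,8.5,0,0,-0.3,0,0,0,8.5,0,0,-0.3,0,0,0,8.5,0,0,-0.3,0,0,0,8.5,0,0,4,0,0,0,8.5,0,0,8,0,0,0,8.5,0,0,12,0,0,0]'
python3 - <<'E'
from h import *
allm(["top"])
c=cam("wrist");cv2.imwrite("pics/w2.png",c["img"])
E
```

```text
time: 6.23
position: [0.5015, -0.4107, 0.1357]
orientation: [-0.0, 1.0, -0.0, -0.0]
wrist_force: [0.9, -1.4, -0.0]
finger_gap: 0.085
gripper_force: 0.0
top foot [552.8, -92.7] 0.98
top large [564.8, 66.2] 1.02
top medium [585.7, -250.0] 0.99
top plate [444.3, 67.5] 0.97
top stand [432.0, -69.8] 1.03
tcp [ 0.505  -0.413   0.1454]
```

View pics/w2.png

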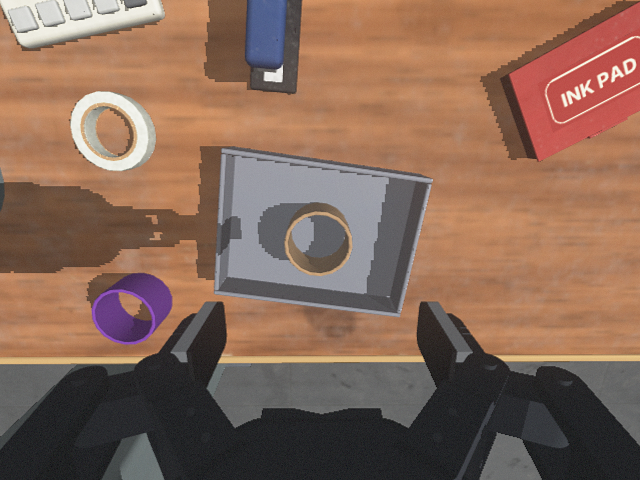

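The core stands in the tray at (318,240). Next I'll hover over the large roll.

```bash
python3 -m inch '[8.5,1,4,2,0,0,0,8.5,2,8,4,0,0,0,8.5,3,12,5,0,0,0,8.5,4,16,5,0,0,0,8.5,5,20,5,0,0,0,8.5,6.1,24,5,0,0,0,8.5,6.1,28,5,0,0,0,8.5,6.1,32,5,0,0,0,8.5,6.1,36,5,0,0,0,8.5,6.1,40,5,0,0,0]'; python3 -m inch '[8.5,0,4,0,0,0,0,8.5,0,8,0,0,0,0,8.5,0,8,0,0,0,0,8.5,0,8,0,0,0,0,8.5,0,8,0,0,0,0,8.5,0,8,0,0,0,0,8.5,0,8,0,0,0,0,8.5,0,8,0,0,0,0,8.5,0,8,0,0,0,0,8.5,0,8,0,0,0,0]';python3 - <<'E'
from h import *
allm(["wrist"])
E
```

```text
time: 7.17
position: [0.5626, -0.0098, 0.1844]
orientation: [0.0, 1.0, -0.0, 0.0]
wrist_force: [1.4, -0.1, 0.3]
finger_gap: 0.085
gripper_force: 0.0
time: 8.0
position: [0.563, 0.0677, 0.1843]
orientation: [0.0, 1.0, -0.001, 0.0]
wrist_force: [-0.7, -0.7, 0.4]
finger_gap: 0.085
gripper_force: 0.0
wrist foot [553.8, -91.5] 1.0
wrist large [562.8, 67.7] 1.04
wrist medium [581.5, -227.5] 0.62
wrist plate [443.1, 69.0] 0.95
wrist stand [436.5, -70.7] 0.81
tcp [0.563  0.0679 0.1844]
```

```bash
python3 -m inch '[8.5,0.1,0,-4,0,0,0,8.5,0.1,0,-8,0,0,0,8.5,0.1,0,-12,0,0,0,8.5,0.1,0,-15,0,0,0,8.5,0.1,0,-17,0,0,0,8.5,0.1,0,-17.8,0,0,0,8.5,0.1,0,-18.1,0,0,0,8.5,0.1,0,-18.1,0,0,0,8.5,0.1,0,-18.1,0,0,0,8.5,0.1,0,-18.1,0,0,0]'; python3 -m inch '[6,0,0,0,0,0,0,6,0,0,0,0,0,0,6,0,0,0,0,0,0,6,0,0,0,0,0,0,6,0,0,0,0,0,0,6,0,0,0,0,0,0,6,0,0,0,0,0,0,6,0,0,0,0,0,0,6,0,0,0,0,0,0,6,0,0,0,0,0,0]' 30
```

```text
time: 8.88
position: [0.5651, 0.0684, 0.005]
orientation: [-0.0, 1.0, -0.0, 0.001]
wrist_force: [0.4, 0.4, -0.1]
finger_gap: 0.085
gripper_force: 0.0
time: 9.72
position: [0.5647, 0.0683, 0.0048]
orientation: [0.0, 1.0, -0.0, 0.001]
wrist_force: [-3.3, -0.5, 8.1]
finger_gap: 0.0667
gripper_force: 31.6
```

```bash
python3 -m inch '[6,0,0,2,0,0,0,6,0,0,5,0,0,0,6,0,0,8,0,0,0,6,0,-2,11,0,0,0,6,-1.1,-5,11,0,0,0,6,-1.1,-9,11,0,0,0,6,-1.1,-13,11,0,0,0,6,-1.1,-16,11,0,0,0,6,-1.1,-16,11,0,0,0,6,-1.1,-16,11,0,0,0]'
python3 - <<'E'
from h import *
allm(["wrist"],["foot"])
w=cam("wrist");s=cam("side")
print(px(w,(.5535,-.092,.075)))
a=cv2.resize(s["img"][200:320,245:405],(640,480),interpolation=cv2.INTER_CUBIC);cv2.imwrite("pics/w3.png",np.hstack([w["img"][100:420,120:520],cv2.resize(a,(400,320))]))
E
```

```text
time: 10.55
position: [0.5526, -0.0941, 0.1136]
orientation: [0.0, 1.0, -0.002, 0.0]
wrist_force: [0.6, 0.3, -1.3]
finger_gap: 0.066
gripper_force: 34.6
wrist foot [536.6, -91.4] 1.18
tcp [ 0.5529 -0.0919  0.1136]
[322.33616379 270.30158828]
```

View pics/w3.png

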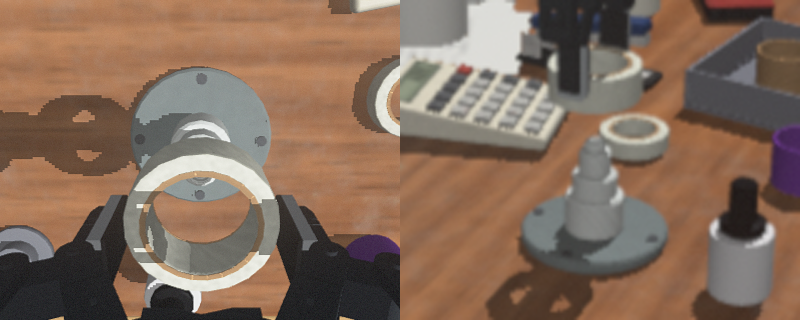

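Run:
```python
from h import *
w=cam("wrist");h=cv2.cvtColor(w["img"],cv2.COLOR_BGR2HSV)
print(ctrl.observe()["position"])
print([px(w,(x,-.092,.133)).round(1).tolist() for x in(.5505,.5525,.5545)])
for x in(.034,-.034): print(px(w,(.5525+x,-.092,.133)).round(1),px(w,(.5525+x*24/34,-.092,.133)).round(1))
g=w["img"][:,:,2].astype(int)
print(w["img"][235:300,327].tolist()[::3]);print([(r,w["img"][r,327].tolist()) for r in range(370,400,2)])
```

```text
[ 0.55301827 -0.09010342  0.11351351]
[[326.7, 331.1], [326.7, 327.0], [326.7, 322.9]]
[327.3 251.6] [327.1 275. ]
[326.2 392.1] [326.3 373.9]
[[205, 208, 202], [111, 119, 117], [112, 119, 119], [114, 121, 121], [116, 124, 124], [125, 133, 132], [135, 143, 142], [220, 230, 229], [225, 234, 233], [223, 233, 232], [228, 236, 235], [224, 233, 233], [133, 158, 178], [124, 161, 197], [141, 155, 166], [118, 121, 121], [147, 149, 147], [161, 163, 154], [151, 153, 144], [154, 156, 147], [154, 158, 147], [150, 151, 143]]
[(370, [108, 114, 114]), (372, [114, 120, 122]), (374, [128, 135, 132]), (376, [131, 178, 221]), (378, [150, 202, 237]), (380, [181, 213, 225]), (382, [229, 236, 236]), (384, [229, 237, 236]), (386, [224, 233, 232]), (388, [222, 231, 229]), (390, [224, 234, 229]), (392, [113, 137, 177]), (394, [110, 136, 175]), (396, [111, 139, 179]), (398, [107, 137, 182])]
```

```bash
python3 -m inch '[6,0.1,0,-2,0,0,0,6,0.1,0,-4,0,0,0,6,0.1,0,-6,0,0,0,6,0.1,0,-6.4,0,0,0,6,0.1,0,-6.4,0,0,0,6,0.1,0,-6.4,0,0,0,6,0.1,0,-6.4,0,0,0,6,0.1,0,-6.4,0,0,0,6,0.1,0,-6.4,0,0,0,6,0.1,0,-6.4,0,0,0]'
python3 - <<'E'
from h import *
w=cam("wrist");s=cam("side")
print(ctrl.observe()["position"]);p=ctrl.observe()["position"]
print(px(w,(.5535,-.0915,.075)),px(w,(*p[:2],.068)))
a=cv2.resize(s["img"][230:310,270:370],(500,400),interpolation=cv2.INTER_CUBIC);cv2.imwrite("pics/w4.png",np.hstack([w["img"][160:440,220:440],cv2.resize(a,(350,280))]))
E
```

```text
time: 11.58
position: [0.5543, -0.0919, 0.05]
orientation: [0.0, 1.0, -0.0, 0.001]
wrist_force: [-0.7, -0.1, -2.1]
finger_gap: 0.0662
gripper_force: 34.6
[ 0.55402681 -0.09184541  0.04966134]
[321.68405193 335.06810678] [322.46872171 324.51598745]
```

View pics/w4.png

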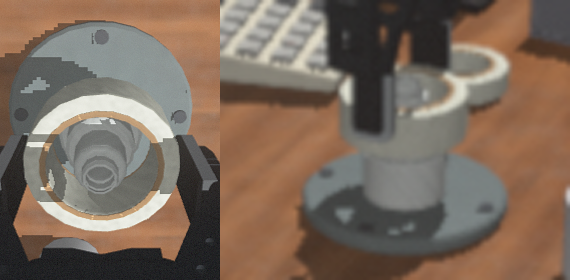

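```bash
python3 -m inch '[6,-0.15,0.1,0,0,0,0,6,-0.15,0.1,0,0,0,0,6,-0.15,0.1,-0.4,0,0,0,6,-0.15,0.1,-0.8,0,0,0,6,-0.15,0.1,-1.2,0,0,0,6,-0.15,0.1,-1.4,0,0,0,6,-0.15,0.1,-1.6,0,0,0,6,-0.15,0.1,-1.6,0,0,0,6,-0.15,0.1,-1.6,0,0,0,6,-0.15,0.1,-1.6,0,0,0]'
```

```text
time: 12.52
position: [0.5525, -0.0907, 0.0335]
orientation: [0.0, 1.0, -0.0, 0.0]
wrist_force: [-0.2, 0.7, -1.0]
finger_gap: 0.0664
gripper_force: 34.6
```

```bash
python3 -m inch '[6,0,0,-0.4,0,0,0,6,0,0,-0.8,0,0,0,6,0,0,-1.2,0,0,0,6,0,0,-1.5,0,0,0,6,0,0,-1.7,0,0,0,6,0,0,-1.8,0,0,0,6,0,0,-1.85,0,0,0,6,0,0,-1.85,0,0,0,6,0,0,-1.85,0,0,0,6,0,0,-1.85,0,0,0]'
```

```text
time: 13.35
position: [0.5525, -0.0907, 0.0149]
orientation: [0.0, 1.0, -0.0, 0.0]
wrist_force: [-0.2, -0.4, -0.1]
finger_gap: 0.0665
gripper_force: 34.7
```

```bash
python3 -m inch '[8.5,0,0,-0.05,0,0,0,8.5,0,0,-0.05,0,0,0,8.5,0,0,-0.05,0,0,0,8.5,0,0,-0.05,0,0,0,8.5,0,0,-0.05,0,0,0,8.5,0,0,3,0,0,0,8.5,0,0,7,0,0,0,8.5,0,0,11,0,0,0,8.5,0,0,15,0,0,0,8.5,0,0,17,0,0,0]'; python3 -m inch '[8.5,1,-4,0,0,0,0,8.5,2,-8,0,0,0,0,8.5,3.2,-12,0,0,0,0,8.5,3.2,-15.9,0,0,0,0,8.5,3.2,-15.9,0,0,0,0,8.5,3.2,-15.9,0,0,0,0,8.5,3.2,-15.9,0,0,0,0,8.5,3.2,-15.9,0,0,0,0,8.5,3.2,-15.9,0,0,0,0,8.5,3.2,-15.9,0,0,0,0]';python3 - <<'E'
from h import *
allm(["wrist"])
c=cam("wrist");s=cam("side");a=cv2.resize(s["img"][240:320,270:370],(500,400),interpolation=cv2.INTER_CUBIC)
cv2.imwrite("pics/w5.png",np.hstack([c["img"][:400,:350],cv2.resize(a,(400,400))]))
E
```

```text
time: 14.18
position: [0.554, -0.0906, 0.1901]
orientation: [0.001, 1.0, 0.0, 0.003]
wrist_force: [1.5, -1.3, 0.5]
finger_gap: 0.0847
gripper_force: 0.0
time: 15.02
position: [0.5846, -0.2485, 0.1851]
orientation: [0.0, 1.0, 0.001, 0.0]
wrist_force: [0.6, -0.4, -0.4]
finger_gap: 0.0849
gripper_force: 0.0
wrist foot [553.3, -89.4] 1.0
wrist large none
wrist medium [584.1, -248.0] 1.02
wrist plate [442.3, 70.1] 0.98
wrist stand [445.1, -64.0] 0.77
tcp [ 0.5846 -0.2488  0.1851]
```

View pics/w5.png

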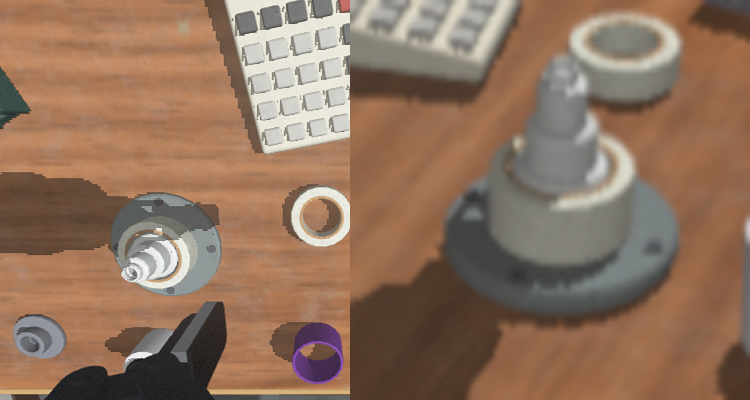

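The large roll is flat on the foot. Next, the medium roll.

```bash
python3 -m inch '[8.5,-0.05,0.05,-4,0,0,0,8.5,-0.05,0.05,-8,0,0,0,8.5,-0.05,0.05,-12,0,0,0,8.5,-0.05,0.05,-15,0,0,0,8.5,-0.05,0.05,-17,0,0,0,8.5,-0.05,0.05,-18,0,0,0,8.5,-0.05,0.05,-18.3,0,0,0,8.5,-0.05,0.05,-18.3,0,0,0,8.5,-0.05,0.05,-18.3,0,0,0,8.5,-0.05,0.05,-18.3,0,0,0]'; python3 -m inch '[5,0,0,0,0,0,0,5,0,0,0,0,0,0,5,0,0,0,0,0,0,5,0,0,0,0,0,0,5,0,0,0,0,0,0,5,0,0,0,0,0,0,5,0,0,0,0,0,0,5,0,0,0,0,0,0,5,0,0,0,0,0,0,5,0,0,0,0,0,0]' 30
```

```text
time: 16.0
position: [0.5851, -0.2497, 0.0037]
orientation: [0.001, 1.0, -0.0, 0.001]
wrist_force: [0.1, -0.6, 0.1]
finger_gap: 0.0849
gripper_force: 0.0
time: 16.83
position: [0.5845, -0.2496, 0.0032]
orientation: [0.0, 1.0, -0.0, 0.001]
wrist_force: [-1.5, 1.0, 7.7]
finger_gap: 0.0584
gripper_force: 30.9
```

```bash
python3 -m inch '[5,0,0,2,0,0,0,5,0,0,5,0,0,0,5,0,0,8,0,0,0,5,0,2,10,0,0,0,5,-1,5,10,0,0,0,5,-2,9,10,0,0,0,5,-3.3,13,10,0,0,0,5,-3.3,15.9,10,0,0,0,5,-3.3,15.9,10,0,0,0,5,-3.3,15.9,10,0,0,0]'; python3 -m inch '[5,0,0,-1,0,0,0,5,0,0,-2,0,0,0,5,0,0,-3,0,0,0,5,0,0,-3.6,0,0,0,5,0,0,-3.6,0,0,0,5,0,0,-3.6,0,0,0,5,0,0,-3.6,0,0,0,5,0,0,-3.6,0,0,0,5,0,0,-3.6,0,0,0,5,0,0,-3.6,0,0,0]'
python3 - <<'E'
from h import *
w=cam("wrist");p=ctrl.observe()["position"];print(p)
print(px(w,(.5525,-.0907,.075)),px(w,(*p[:2],p[2]+.012)))
cv2.imwrite("pics/w6.png",cv2.resize(w["img"][220:420,220:440],None,fx=2.5,fy=2.5))
E
```

```text
time: 17.67
position: [0.5511, -0.0883, 0.1025]
orientation: [0.0, 1.0, 0.002, 0.0]
wrist_force: [-0.2, -1.1, -0.4]
finger_gap: 0.0581
gripper_force: 32.5
time: 18.5
position: [0.5511, -0.0903, 0.0662]
orientation: [0.0, 1.0, -0.0, 0.0]
wrist_force: [-0.3, -0.0, -0.1]
finger_gap: 0.0581
gripper_force: 32.5
[ 0.55107881 -0.09025324  0.06613681]
[323.3047795  310.24538786] [322.3351758  316.66845981]
```

View pics/w6.png

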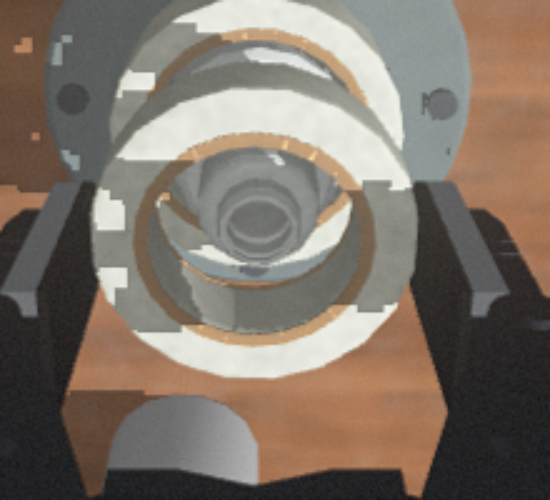

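```bash
python3 -m inch '[5,0.1,-0.05,0,0,0,0,5,0.1,-0.05,-0.4,0,0,0,5,0.1,-0.05,-0.8,0,0,0,5,0.1,-0.05,-1.2,0,0,0,5,0.1,-0.05,-1.6,0,0,0,5,0.1,-0.05,-1.8,0,0,0,5,0.1,-0.05,-1.8,0,0,0,5,0.1,-0.05,-1.8,0,0,0,5,0.1,-0.05,-1.8,0,0,0,5,0.1,-0.05,-1.8,0,0,0]'
```

```text
time: 19.38
position: [0.5521, -0.0907, 0.0481]
orientation: [0.0, 1.0, -0.0, 0.0]
wrist_force: [0.7, 0.4, -0.8]
finger_gap: 0.0581
gripper_force: 32.5
```

```bash
python3 -m inch '[5,0,0,-0.3,0,0,0,5,0,0,-0.6,0,0,0,5,0,0,-0.8,0,0,0,5,0,0,-0.9,0,0,0,5,0,0,-0.9,0,0,0,5,0,0,-0.9,0,0,0,5,0,0,-0.9,0,0,0,5,0,0,-0.9,0,0,0,5,0,0,-0.9,0,0,0,5,0,0,-0.9,0,0,0]'
```

```text
time: 20.22
position: [0.5518, -0.0908, 0.0391]
orientation: [0.0, 1.0, -0.0, -0.0]
wrist_force: [-2.6, -0.3, 5.9]
finger_gap: 0.058
gripper_force: 33.0
```

```bash
python3 -m inch '[8.5,0,0,0,0,0,0,8.5,0,0,0,0,0,0,8.5,0,0,0,0,0,0,8.5,0,0,0,0,0,0,8.5,0,0,0,0,0,0,8.5,0,0,3,0,0,0,8.5,0,0,7,0,0,0,8.5,0,0,11,0,0,0,8.5,0,0,14,0,0,0,8.5,-2,3,14,0,0,0]'; python3 -m inch '[8.5,-2,3,0,0,0,0,8.5,-4,6,0,0,0,0,8.5,-6,9,0,0,0,0,8.5,-8.9,12.9,0,0,0,0,8.5,-8.9,12.9,0,0,0,0,8.5,-8.9,12.9,0,0,0,0,8.5,-8.9,12.9,0,0,0,0,8.5,-8.9,12.9,0,0,0,0,8.5,-8.9,12.9,0,0,0,0,8.5,-8.9,12.9,0,0,0,0]';python3 - <<'E'
from h import *
allm(["wrist","top"],["foot","plate","stand"])
c=cam("wrist");s=cam("side");a=cv2.resize(s["img"][240:320,270:370],(500,400),interpolation=cv2.INTER_CUBIC)
cv2.imwrite("pics/w7.png",np.hstack([c["img"][100:460,220:620],cv2.resize(a,(400,360))]))
E
```

```text
time: 21.05
position: [0.5367, -0.066, 0.1853]
orientation: [0.002, 1.0, -0.004, 0.005]
wrist_force: [0.4, -0.7, 0.0]
finger_gap: 0.0852
gripper_force: 0.0
time: 21.88
position: [0.4433, 0.0674, 0.1787]
orientation: [-0.0, 1.0, -0.001, -0.0]
wrist_force: [-0.0, 0.1, 0.3]
finger_gap: 0.0851
gripper_force: 0.0
wrist foot [555.0, -92.1] 1.07
wrist plate [443.2, 69.2] 0.99
wrist stand [429.5, -68.4] 1.24
top foot [552.5, -92.8] 0.99
top plate [435.7, 65.7] 0.79
top stand [432.1, -69.9] 1.04
tcp [0.4431 0.0677 0.1787]
```

View pics/w7.png

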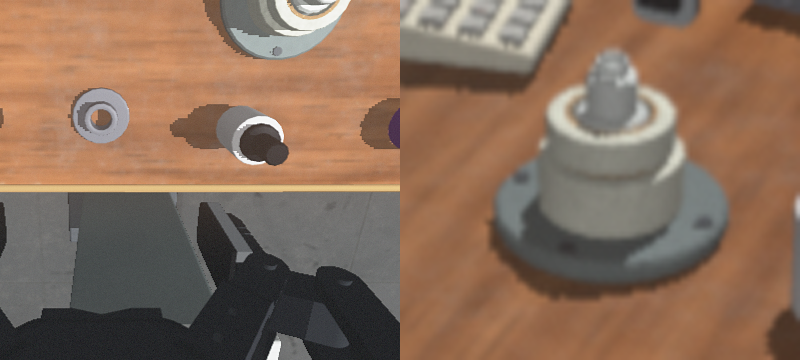

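```bash
python3 -m inch '[5.5,0.05,0.1,-4,0,0,0,5.5,0.05,0.1,-8,0,0,0,5.5,0.05,0.1,-12,0,0,0,5.5,0.05,0.1,-15,0,0,0,5.5,0.05,0.1,-16.4,0,0,0,5.5,0.05,0.1,-17,0,0,0,5.5,0.05,0.1,-17.1,0,0,0,5.5,0.05,0.1,-17.1,0,0,0,5.5,0.05,0.1,-17.1,0,0,0,5.5,0.05,0.1,-17.1,0,0,0]'; python3 -m inch '[2.5,0,0,0,0,0,0,2.5,0,0,0,0,0,0,2.5,0,0,0,0,0,0,2.5,0,0,0,0,0,0,2.5,0,0,0,0,0,0,2.5,0,0,0,0,0,0,2.5,0,0,0,0,0,0,2.5,0,0,0,0,0,0,2.5,0,0,0,0,0,0,2.5,0,0,0,0,0,0]' 30
```

```text
time: 22.92
position: [0.4444, 0.0693, 0.0091]
orientation: [0.0, 1.0, -0.0, 0.001]
wrist_force: [-0.0, -0.1, -0.4]
finger_gap: 0.0549
gripper_force: 0.0
time: 23.75
position: [0.4439, 0.0692, 0.0087]
orientation: [0.0, 1.0, -0.0, 0.001]
wrist_force: [-2.4, -0.7, 8.4]
finger_gap: 0.0297
gripper_force: 29.1
```

```bash
python3 -m inch '[2.5,0,0,2,0,0,0,2.5,0,0,5,0,0,0,2.5,0,0,8,0,0,0,2.5,1,-1,10,0,0,0,2.5,3,-4,10,0,0,0,2.5,5,-7,10,0,0,0,2.5,7,-10,10,0,0,0,2.5,9,-13,10,0,0,0,2.5,10.8,-16,10,0,0,0,2.5,10.8,-16,10,0,0,0]'; python3 -m inch '[2.5,0,0,0,0,0,0,2.5,0,0,-1,0,0,0,2.5,0,0,-1.8,0,0,0,2.5,0,0,-1.8,0,0,0,2.5,0,0,-1.8,0,0,0,2.5,0,0,-1.8,0,0,0,2.5,0,0,-1.8,0,0,0,2.5,0,0,-1.8,0,0,0,2.5,0,0,-1.8,0,0,0,2.5,0,0,-1.8,0,0,0]'
python3 - <<'E'
from h import *
w=cam("wrist");p=ctrl.observe()["position"];print(p);s=cam("side")
zb=p[2]-.0087
print(px(w,(*p[:2],zb+.018)),px(w,(*p[:2],zb+.006)),px(w,(.5535,-.091,.075)))
a=cv2.resize(s["img"][230:310,280:360],(500,500),interpolation=cv2.INTER_CUBIC)
cv2.imwrite("pics/w8.png",np.hstack([cv2.resize(w["img"][230:420,240:430],(400,400),interpolation=cv2.INTER_CUBIC),cv2.resize(a,(400,400))]))
E
```

```text
time: 24.58
position: [0.5534, -0.0983, 0.1077]
orientation: [0.001, 1.0, -0.004, 0.001]
wrist_force: [-1.3, -1.2, -0.7]
finger_gap: 0.0296
gripper_force: 30.6
time: 25.42
position: [0.5515, -0.0908, 0.09]
orientation: [0.0, 1.0, -0.0, 0.0]
wrist_force: [0.2, 0.3, 0.2]
finger_gap: 0.0296
gripper_force: 30.5
[ 0.55145129 -0.09079086  0.08996897]
[322.44134953 313.51476776] [322.35615396 300.72318704] [322.68808098 285.80856408]
```

View pics/w8.png

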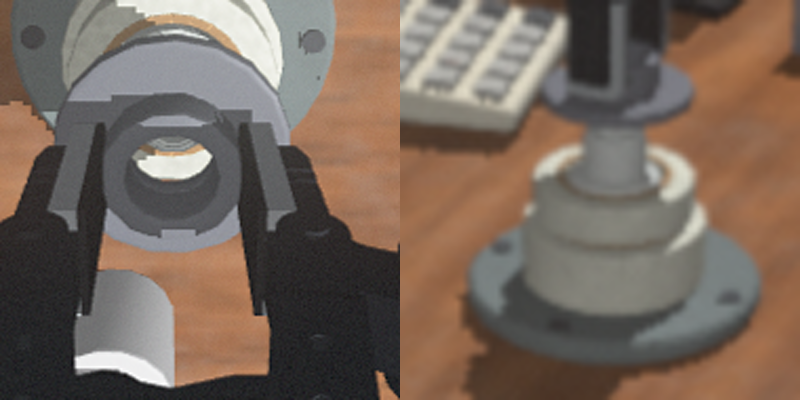

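```bash
python3 -m inch '[2.5,0.1,-0.03,0,0,0,0,2.5,0.1,-0.03,0,0,0,0,2.5,0.1,-0.03,-0.2,0,0,0,2.5,0.1,-0.03,-0.4,0,0,0,2.5,0.1,-0.03,-0.6,0,0,0,2.5,0.1,-0.03,-0.8,0,0,0,2.5,0.1,-0.03,-0.9,0,0,0,2.5,0.1,-0.03,-0.9,0,0,0,2.5,0.1,-0.03,-0.9,0,0,0,2.5,0.1,-0.03,-0.9,0,0,0]'
```

```text
time: 26.35
position: [0.5525, -0.091, 0.0809]
orientation: [0.0, 1.0, -0.0, 0.0]
wrist_force: [0.2, -0.1, -0.8]
finger_gap: 0.0296
gripper_force: 30.5
```

Bottom is at about 72 mm and there is no force, so it is on the neck. I'll lower it the rest of the way.

```bash
python3 -m inch '[2.5,0,0,-0.1,0,0,0,2.5,0,0,-0.2,0,0,0,2.5,0,0,-0.3,0,0,0,2.5,0,0,-0.33,0,0,0,2.5,0,0,-0.33,0,0,0,2.5,0,0,-0.33,0,0,0,2.5,0,0,-0.33,0,0,0,2.5,0,0,-0.33,0,0,0,2.5,0,0,-0.33,0,0,0,2.5,0,0,-0.33,0,0,0]'
```

```text
time: 27.18
position: [0.5524, -0.0911, 0.0776]
orientation: [0.0, 1.0, -0.0, 0.0]
wrist_force: [-0.8, 1.0, 2.3]
finger_gap: 0.0295
gripper_force: 30.8
```

```bash
python3 -m inch '[5.5,0,0,0,0,0,0,5.5,0,0,0,0,0,0,5.5,0,0,0,0,0,0,5.5,0,0,0,0,0,0,5.5,0,0,0,0,0,0,5.5,0,0,3,0,0,0,5.5,0,0,7,0,0,0,5.5,0,0,10,0,0,0,5.5,-3,0.5,10,0,0,0,5.5,-6,1,10,0,0,0]'; python3 -m inch '[5.5,-3,0.6,0,0,0,0,5.5,-6,1.2,0,0,0,0,5.5,-6,1.2,0,0,0,0,5.5,-6,1.2,0,0,0,0,5.5,-6,1.2,0,0,0,0,5.5,-6,1.2,0,0,0,0,5.5,-6,1.2,0,0,0,0,5.5,-6,1.2,0,0,0,0,5.5,-6,1.2,0,0,0,0,5.5,-6,1.2,0,0,0,0]';python3 - <<'E'
from h import *
allm(["wrist"],["foot","stand"])
c=cam("wrist");s=cam("side");a=cv2.resize(s["img"][240:320,270:370],(400,320),interpolation=cv2.INTER_CUBIC)
p=ctrl.observe()["position"]
print([px(c,(.432,-.069,z)).round(1).tolist() for z in(0,.044,.052,.078)],[px(c,(.432,-.059,z)).round(1).tolist() for z in(.078,)])
cv2.imwrite("pics/w9.png",np.hstack([c["img"][150:470,180:460],a]))
E
```

```text
time: 28.02
position: [0.4935, -0.0808, 0.1793]
orientation: [0.0, 1.0, -0.0, 0.002]
wrist_force: [-2.0, 0.8, -0.3]
finger_gap: 0.0553
gripper_force: 0.0
time: 28.85
position: [0.4326, -0.069, 0.1774]
orientation: [-0.0, 1.0, -0.0, -0.0]
wrist_force: [0.8, 0.1, -0.1]
finger_gap: 0.0554
gripper_force: 0.0
wrist foot [555.0, -90.6] 1.06
wrist stand [428.7, -67.9] 1.13
tcp [ 0.4325 -0.069   0.1774]
[[321.8, 215.5], [321.9, 227.8], [321.9, 230.4], [322.0, 240.1]] [[308.8, 240.1]]
```

View pics/w9.png

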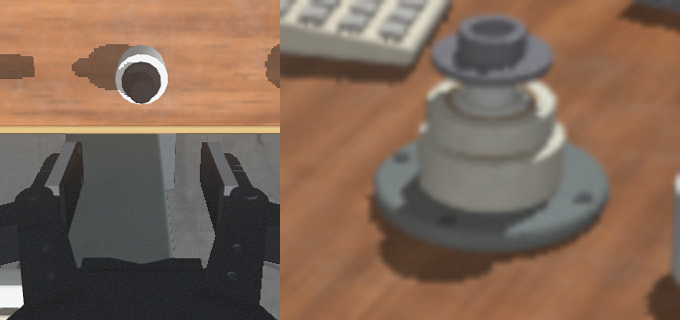

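The plate is seated level. The cap stand ring is at (322,227), which agrees with (432,-69). I'll grip the knob.

```bash
python3 -m inch '[5.5,0,0,-4,0,0,0,5.5,0,0,-8,0,0,0,5.5,0,0,-10.5,0,0,0,5.5,0,0,-11.8,0,0,0,5.5,0,0,-12.1,0,0,0,5.5,0,0,-12.1,0,0,0,5.5,0,0,-12.1,0,0,0,5.5,0,0,-12.1,0,0,0,5.5,0,0,-12.1,0,0,0,5.5,0,0,-12.1,0,0,0]'; python3 -m inch '[1.2,0,0,0,0,0,0,1.2,0,0,0,0,0,0,1.2,0,0,0,0,0,0,1.2,0,0,0,0,0,0,1.2,0,0,0,0,0,0,1.2,0,0,0,0,0,0,1.2,0,0,0,0,0,0,1.2,0,0,0,0,0,0,1.2,0,0,0,0,0,0,1.2,0,0,0,0,0,0]' 30
```

```text
time: 29.83
position: [0.433, -0.0692, 0.0574]
orientation: [0.0, 1.0, -0.0, 0.001]
wrist_force: [-0.5, -0.8, 0.7]
finger_gap: 0.0551
gripper_force: 0.0
time: 30.67
position: [0.4326, -0.069, 0.0568]
orientation: [0.0, 1.0, -0.0, 0.0]
wrist_force: [-1.6, 0.1, 5.7]
finger_gap: 0.019
gripper_force: 29.5
```

```bash
python3 -m inch '[1.2,0,0,0.4,0,0,0,1.2,0,0,1,0,0,0,1.2,0,0,1.8,0,0,0,1.2,0,0,2.6,0,0,0,1.2,0,0,3.4,0,0,0,1.2,0,0,4.4,0,0,0,1.2,0,0,6,0,0,0,1.2,0,0,8,0,0,0,1.2,0,0,10,0,0,0,1.2,0,0,11,0,0,0]'; python3 -m inch '[1.2,3,-0.6,0,0,0,0,1.2,6,-1.2,0,0,0,0,1.2,9,-1.8,0,0,0,0,1.2,12,-2.2,0,0,0,0,1.2,12,-2.2,0,0,0,0,1.2,12,-2.2,0,0,0,0,1.2,12,-2.2,0,0,0,0,1.2,12,-2.2,0,0,0,0,1.2,12,-2.2,0,0,0,0,1.2,12,-2.2,0,0,0,0]'
python3 - <<'E'
from h import *
allm(["top"],["stand"])
w=cam("wrist");p=ctrl.observe()["position"];print(p);s=cam("side")
print(px(w,(*p[:2],p[2]+.021)),px(s,(*p[:2],p[2]-.046)),px(s,(.5525,-.091,.087)),px(s,(.5525,-.101,.087)))
a=cv2.resize(s["img"][200:320,270:400],(520,480),interpolation=cv2.INTER_CUBIC)
cv2.imwrite("pics/w10.png",np.hstack([w["img"][200:480,220:420],cv2.resize(a,(560,517))[:280] if 0 else cv2.resize(a,(303,280))]))
cv2.imwrite("pics/w10s.png",cv2.resize(s["img"][220:300,280:380],(800,640))[:600])
E
```

```text
time: 31.5
position: [0.4333, -0.0691, 0.1695]
orientation: [0.0, 1.0, -0.0, 0.002]
wrist_force: [0.7, 0.5, -0.4]
finger_gap: 0.0188
gripper_force: 29.4
time: 32.33
position: [0.5519, -0.0911, 0.167]
orientation: [0.0, 1.0, -0.0, 0.0]
wrist_force: [0.2, 0.2, 0.0]
finger_gap: 0.0189
gripper_force: 29.4
top stand [434.7, -67.2] 1.42
tcp [ 0.552  -0.0912  0.1669]
[ 0.55212625 -0.09114971  0.16692598]
[322.52144527 327.77042418] [322.26025831 229.21376923] [321.89055619 246.60125446] [324.10361472 244.60378989]
```

View pics/w10.png

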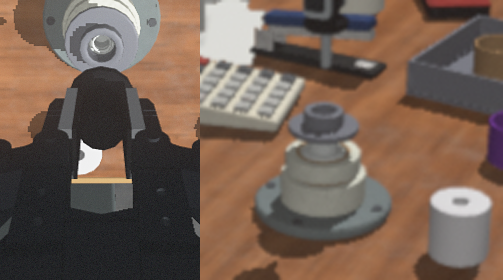

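Run:
```python
from h import *
s=cam("side");w=cam("wrist");p=ctrl.observe()["position"]
g=cv2.cvtColor(s["img"],cv2.COLOR_BGR2GRAY).astype(int)
for r in range(214,262,2): print(r,g[r,306:340].tolist())
print([(z,px(s,(*p[:2],z)).round(2).tolist()) for z in(.13,.12,.11,.087,.075,.069,.052,.01)])
gw=w["img"].max(2)
print([px(w,(p[0]+.017,p[1],z)).round(1).tolist() for z in(.154,.162)],[(r,int(gw[r,322]),int(gw[r,318])) for r in range(255,280)])
for r in (270,275,280,285): print(r,[px for px in gw[r,285:360].tolist()])
```

```text
214 [114, 115, 115, 115, 115, 117, 116, 115, 117, 116, 111, 101, 86, 78, 74, 64, 57, 57, 57, 55, 56, 68, 79, 86, 90, 108, 116, 116, 114, 114, 113, 113, 114, 114]
216 [113, 118, 122, 125, 126, 128, 128, 127, 126, 124, 123, 113, 111, 111, 108, 97, 96, 100, 101, 96, 96, 108, 119, 122, 119, 118, 113, 114, 117, 118, 115, 114, 116, 116]
218 [80, 92, 98, 105, 111, 114, 118, 120, 118, 116, 115, 114, 114, 113, 111, 102, 98, 101, 103, 99, 106, 112, 115, 116, 118, 117, 117, 119, 120, 119, 117, 115, 114, 112]
220 [52, 52, 52, 54, 55, 56, 59, 59, 61, 66, 75, 85, 91, 94, 96, 94, 98, 102, 103, 99, 111, 118, 118, 118, 118, 116, 117, 116, 116, 116, 114, 114, 114, 112]
222 [47, 50, 48, 48, 51, 51, 52, 53, 51, 49, 51, 50, 51, 51, 52, 67, 91, 103, 102, 95, 87, 92, 100, 105, 106, 107, 110, 112, 112, 111, 109, 108, 107, 108]
224 [41, 41, 40, 39, 40, 40, 40, 39, 38, 44, 47, 48, 49, 49, 53, 69, 92, 101, 102, 94, 71, 59, 56, 57, 58, 59, 61, 63, 69, 71, 81, 89, 97, 102]
226 [57, 54, 52, 49, 46, 43, 38, 38, 38, 38, 39, 40, 40, 38, 43, 65, 92, 102, 102, 94, 72, 60, 60, 60, 58, 61, 59, 60, 58, 60, 86, 132, 158, 
[... 3960 characters left out ...]
 180, 181, 182, 181, 180, 182, 179, 177, 182, 180, 177]
280 [188, 190, 187, 188, 190, 189, 190, 185, 144, 49, 47, 58, 51, 54, 57, 54, 54, 54, 59, 53, 54, 59, 51, 55, 51, 53, 53, 52, 52, 53, 54, 51, 53, 59, 53, 55, 52, 55, 60, 60, 62, 64, 60, 62, 63, 63, 61, 60, 65, 60, 66, 65, 63, 64, 65, 61, 63, 65, 67, 66, 62, 62, 53, 84, 150, 187, 181, 181, 185, 185, 182, 185, 182, 183, 184]
285 [182, 180, 181, 183, 183, 176, 137, 46, 48, 56, 51, 49, 54, 54, 53, 51, 56, 57, 53, 52, 57, 53, 54, 52, 58, 55, 54, 56, 53, 51, 50, 51, 54, 55, 52, 51, 54, 50, 51, 51, 50, 51, 53, 48, 55, 50, 53, 51, 53, 57, 53, 58, 57, 53, 55, 53, 54, 54, 50, 58, 63, 63, 62, 62, 62, 57, 78, 137, 170, 167, 168, 166, 165, 167, 169]
```

```bash
python3 -m inch '[1.2,0.22,0,0,0,0,0,1.2,0.22,0,-1.5,0,0,0,1.2,0.22,0,-3,0,0,0,1.2,0.22,0,-4,0,0,0,1.2,0.22,0,-4.4,0,0,0,1.2,0.22,0,-4.7,0,0,0,1.2,0.22,0,-5,0,0,0,1.2,0.22,0,-5,0,0,0,1.2,0.22,0,-5,0,0,0,1.2,0.22,0,-5,0,0,0]'
```

```text
time: 33.42
position: [0.5549, -0.0911, 0.1171]
orientation: [0.0, 1.0, -0.0, 0.0]
wrist_force: [-0.2, 0.2, -0.1]
finger_gap: 0.0185
gripper_force: 29.4
```

```bash
python3 -m inch '[1.2,0,0,-0.3,0,0,0,1.2,0,0,-0.6,0,0,0,1.2,0,0,-0.9,0,0,0,1.2,0,0,-1.2,0,0,0,1.2,0,0,-1.5,0,0,0,1.2,0,0,-1.7,0,0,0,1.2,0,0,-1.75,0,0,0,1.2,0,0,-1.75,0,0,0,1.2,0,0,-1.75,0,0,0,1.2,0,0,-1.75,0,0,0]'
```

```text
time: 34.25
position: [0.5548, -0.0911, 0.0995]
orientation: [0.0, 1.0, -0.0, 0.0]
wrist_force: [-2.2, 1.0, 5.7]
finger_gap: 0.0187
gripper_force: 30.0
```

Contact came at the home height. I'll release, retreat and check.

```bash
python3 -m inch '[5.5,0,0,0,0,0,0,5.5,0,0,0,0,0,0,5.5,0,0,0,0,0,0,5.5,0,0,0,0,0,0,5.5,0,0,0,0,0,0,5.5,0,0,2,0,0,0,5.5,0,0,5,0,0,0,5.5,0,0,8,0,0,0,5.5,0,0,11,0,0,0,5.5,-2,-2,11,0,0,0]'; python3 -m inch '[5.5,-2,-4,0,0,0,0,5.5,-3,-8,0,0,0,0,5.5,-4,-12,0,0,0,0,5.5,-5,-16,0,0,0,0,5.5,-5,-20,0,0,0,0,5.5,-5,-22,0,0,0,0,5.5,-5,-22,0,0,0,0,5.5,-5,-22,0,0,0,0,5.5,-5,-22,0,0,0,0,5.5,-5,-22,0,0,0,0]'
python3 - <<'E'
from h import *
allm(["top"],["stand"])
s=cam("side");t=cam("top")
a=cv2.resize(s["img"][210:330,270:430],(480,360),interpolation=cv2.INTER_CUBIC)
b=cv2.resize(t["img"][220:340,195:395],(320,192),interpolation=cv2.INTER_CUBIC)
cv2.imwrite("pics/w11.png",np.hstack([a,np.vstack([b,np.zeros((168,320,3),np.uint8)])]))
E
```

```text
time: 35.08
position: [0.5392, -0.1069, 0.2151]
orientation: [-0.0, 1.0, 0.003, 0.005]
wrist_force: [0.4, 0.9, 0.4]
finger_gap: 0.0547
gripper_force: 0.0
time: 35.92
position: [0.4852, -0.3295, 0.2091]
orientation: [-0.0, 1.0, 0.001, 0.0]
wrist_force: [0.6, -0.3, -0.3]
finger_gap: 0.0552
gripper_force: 0.0
top stand [432.2, -69.6] 1.04
tcp [ 0.4852 -0.3296  0.2092]
```

View pics/w11.png

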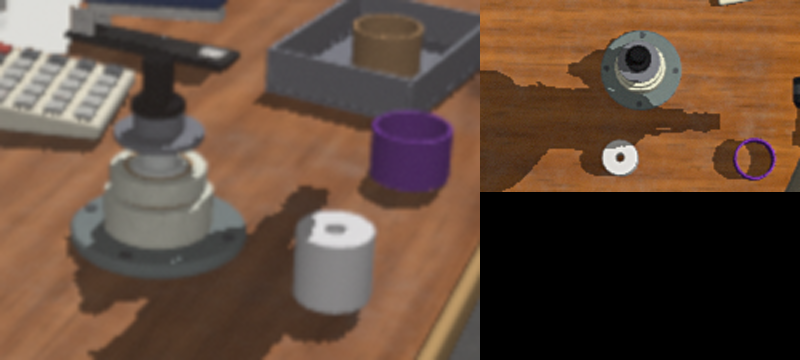

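The view shows the stack seated with the cap home and upright at (158,90), the stand in place at (335,260) and the core in the tray. The arm is clear, so I'm handing in.

```bash
python3 -c "
from rig import ctrl
print(ctrl.close_job())"
```

```text
the job is handed in; nothing more can be done
None
```

I handed the job in at about 36 s: the large core (the only one) is in the tray, the large and medium rolls (no small roll was there), the plate and the cap are seated on the spindle in order, and the stand is upright; `close_job()` returned no verdict.

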